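Build a disc stack on an inclined stand in order and swing the keeper over it

TASK

Build the sample stack on the sloping stand: lay the smaller plain disc flat on the round seat, then the larger plain disc flat on it, then the open ring on top, letting go of each before fetching the next, and set each centrally between and close up against (within a few millimetres of) the two locating pins at the low side of the seat. Finally swing the stand's keeper arm fully home over the finished stack. Leave the other things on the bench where they are.

Things in the scene. Friction and masses are not known exactly. Their poses are not given: they have to be found in the camera images.
- deck: Sloping deck of the fixed metal stand. Origin: centre of the top face of its round seat (52 mm across, 14 mm above the 150 x 124 mm deck plate), 85 mm above the worktop. z = upward normal of the seat, leaning 30 degrees from vertical towards the stand's low side, which faces roughly to the robot; x = up the slope, away from the robot, in the seat plane; y = across the slope.
- pins (a point): Point midway between the tops of the two steel locating pins (10 mm in diameter, along the deck's z axis) at the low side of the seat: they stand at deck x = -36 mm, y = +17 and -17 mm, and their tops are 29 mm above the seat. Axes as the deck's.
- small_disc_c (a point): Centre (half-way up) of the smaller plain solid disc, 55 mm in diameter, 10 mm thick, about 0.04 kg, lying flat on the worktop; z is its axis. Goes first, lowest. In place, touching both pins, its centre is at x = -8.3, y = 0, z = 5 mm in the deck frame.
- large_disc_c (a point): Centre (half-way up) of the larger plain solid disc, 64 mm in diameter, 9 mm thick, about 0.045 kg, lying flat on the worktop; z is its axis. Goes second. In place, touching both pins, its centre is at x = -3.1, y = 0, z = 14.5 mm in the deck frame.
- ring_c (a point): Centre (half-way up) of the flat open metal ring, 68 mm outside diameter, hole about 48 mm, 9 mm thick, about 0.12 kg, lying flat on the worktop; z is its axis. Goes last, on top. In place, touching both pins, its centre is at x = -0.9, y = 0, z = 23.5 mm in the deck frame.
- keeper (a joint): Angle q (rad) of the keeper arm, a bar 15 mm wide, 7 mm thick, underside 31 mm above the seat plane. 0 = fully home on its stop: it points along the deck's -x over the middle of the seat. q grows as it swings out to the deck's -y side (pi/2: points to -y), at most 2.2; starts at 1.3 to 1.9. It stays where left; about 0.5 N at the knob moves it. A finished stack is 28 mm high, clear under it.
- keeper_pivot (a point): Centre of the keeper's pivot at the high side of the deck, at deck x = 62, y = 0, z = 58 mm (level with the middle of the knob; the post itself ends at 45 mm). The keeper turns about the deck's z direction through it. Axes as the deck's.
- keeper_knob (a point): Mid-height point of the upright black round knob at the free end of the keeper arm: 16 mm in diameter, 36 mm tall along the deck's z axis (38 to 74 mm above the seat plane), 85 mm from the pivot axis: at deck x = 62 - 85 cos(q), y = -85 sin(q), z = 58 mm, q being the keeper angle. It can be pinched or pushed.
- pot: Bystander: a round lidded pot, 60 mm in diameter and 29 mm tall; origin at the centre of its underside. To be left alone.
- tape: Bystander: a lying roll of black tape, 58 mm in diameter, 19 mm tall; origin at the centre of its underside. To be left alone.
- screwdriver: Bystander: a screwdriver 190 mm long, 23 mm thick, lying in front of the stand along its y axis; origin at the centre of its underside. To be left alone.
Mind the look-alikes: they are no part of the job. What is shaped like the part that bears large_disc_c but purple is not meant.

How it is judged:
By the outcome, as a careful person would: the job done as asked, in the order asked, and still so for the second after the job is handed in, with the robot touching nothing.
It also fails if it takes over 72 s, if anything falls off the work surface, if the arm or the gripper's body presses on something with over 40 N, if the wrist force passes 120 N, or if a joint passes its speed limit or range.

ROBOT

A 7-joint arm with a two-finger parallel gripper is mounted at the origin on a cart in front of the work surface, level with it; the furniture and walls round the work are solid. World frame = base frame: x ahead of the robot, y to its left, z up, the work surface at z = 0. Lengths are in m, angles in degrees, forces in N, time in s.
With the tool pointing down it reaches from about 0.35 to 0.775 m from the base axis. Payload 3.1 kg.
Tool frame: the origin (TCP) lies midway between the tips of the shut fingers; the grasp point (between the pads) lies 19 mm behind it; z points along the fingers, y is the line along which they close (so a half turn about z gives the same grasp; the last joint's range is limited). The gripper opens to 85 mm and grips with 20 to 120 N. Pads are 22 mm wide; open, the fingers measure 114 mm over their backs; the gripper's body (76 mm by 85 mm) begins 54 mm behind the grasp point. The pads swing forward as they close: fully open they stand 13 mm farther back than shut.
Start: joints at [-71.889, 17.813, 0.802, 86.603, -0.252, 75.585, -1.558], TCP at [0.193, 0.515, 0.231] pointing down, gripper open.
Joint ranges: [-154.91, 154.91], [-16.99, 109.72], [-72.82, 74.43], [7.12, 147.25], [-82.49, 262.49], [11.32, 116.49], [-174.64, 174.64]. Speed limits (degrees/s): [159.86, 159.86, 180, 180, 180, 180, 180].

INTERFACE

Orientations are given as a 3x3 rotation matrix whose columns are the frame's x, y, z axes.
In Python, from rig import r gives the robot as it stands. The module is installed in compiled form; this text tells all that it offers.
- The arm moves only by the tool step_arm, never from a script. Its argument "moves" is one flat list of numbers, 4 for each row, row after row: the shift along the tool's x, y, z in mm, then the turn about the tool's z in rad. In form: [x, y, z, turn, x, y, z, turn, ...]. A call has 1 to 5 rows; each row is the pose to reach, as a shift and turn from the pose commanded when the call began, along the tool's axes at that moment; what a row does not reach only later rows make up. A row lasts 1/12 s, in which the tool goes at most 41.7 mm and 7.16 degrees, less where a joint would pass 70% of its speed; a pose out of reach is approached as far as the arm can. A call with a gripper value outside its range is refused whole. "fingers" is the opening, from 0 (shut) to 1 (fully open), set as the call begins (left out, the last holds). The fingers move at their own pace and stop on an object; "force" is the grip in N (left out, the last holds). Time passes only in rows, so rows that repeat a pose let the fingers close. It gives the time, the measured TCP pose, the force, the opening and the grip force at its end, in the units of the state.
- r.read_state(): the state, without advancing time (a new reading comes with each control period).
- r.camera(name): name is "scene" or "top" or "wrist"; returns a dict with "img" (384x512x3 uint8, red, green, blue), "z_map" (384x512 float32, m along the optical axis (not along the pixel's ray), 0 where there is no reading), "camera_matrix" (3x3 intrinsics, pixels), "origin" and "rotation" of the camera in the world. Camera axes: x right, y down, z forward; pixel columns grow to the right and rows downward; lengths in m; the calibration is good to about 2 mm. A picture is of the moment at which its call begins.
- r.sign_off(): hands the job in; it is judged then, once.
The state is a dict: "clock": time; "joints": joint angles; "qd": joint speeds; "effort": joint torques, N m; "eef_pos": TCP position; "tool_rot": TCP orientation; "wrist_force": force on the tool from outside, world axes, zero at the start; "moment": the same for the moment, N m; "grip_width": finger opening in m; "grasp_force": force on a finger pad.
Only numpy, scipy, OpenCV 4.12 (cv2) and the standard library are available. Lean on these libraries where they do the work, as an engineer would, in place of code of your own. Each camera call takes 0.05 s, during which the arm holds its last target. There are 200 camera calls.

## Working session

There is one attempt and no reset: what is moved stays moved. The work goes in short steps, Python scripts to look and compute and a tool call to move; the robot and the scene stay as the last step left them, time stands still between calls to the robot, and variables do not carry over. Pictures are saved under pics/ and viewed, at most 10 in all, crops included, and the job is handed in when it is done.

Besides the shell and the picture viewer there is one more tool, called by a JSON object that holds its "fn" and its "kwargs", one argument or row to a line. step_arm: Moves the arm, as the interface text tells. Its arguments: {"type":"object","properties":{"moves":{"type":"array","items":{"type":"number"}},"fingers":{"type":"number"},"force":{"type":"number"}},"required":["moves"]}

```bash
mkdir -p pics; cat > h.py <<'E'
import numpy as np, cv2
from rig import r
def cam(n):
    c=r.camera(n); K=np.array(c["camera_matrix"]);R=np.array(c["rotation"]);o=np.array(c["origin"])
    z=c["z_map"]; v,u=np.mgrid[0:z.shape[0],0:z.shape[1]]
    P=np.stack([(u-K[0,2])/K[0,0]*z,(v-K[1,2])/K[1,1]*z,z],-1)@R.T+o
    P[z==0]=np.nan
    return c["img"],P,K,R,o
def save(img,f): cv2.imwrite("pics/"+f,cv2.cvtColor(img,cv2.COLOR_RGB2BGR))
def ray(uv,h,K,R,o):
    d=R@np.array([(uv[0]-K[0,2])/K[0,0],(uv[1]-K[1,2])/K[1,1],1]); return o+d*(h-o[2])/d[2]
E
python3 - <<'E'
from h import *
ims=[]
for n in("scene","top"):
    im,P,K,R,o=cam(n); save(im,n+"0.png"); np.savez(n+"0.npz",im=im,P=P,K=K,R=R,o=o); print(n,o.round(3),R.round(2).tolist(),K[0,0])
s=r.read_state(); print({k:np.round(v,3).tolist() for k,v in s.items()})
E
```

```text
scene [-0.035 -0.87   0.589] [[0.86, -0.21, 0.47], [-0.51, -0.34, 0.79], [-0.0, -0.92, -0.4]] 382.13833867589636
top [0.31  0.053 1.276] [[-0.01, -0.98, 0.18], [-1.0, 0.01, -0.02], [0.01, -0.18, -0.98]] 456.67521153999576
{'clock': 0.1, 'joints': [-71.888, 17.855, 0.803, 86.683, -0.252, 75.585, -1.56], 'qd': [0.047, -0.052, -0.08, -0.167, -0.032, 0.058, 0.001], 'effort': [0.001, -38.085, 0.147, -23.124, 0.012, 0.008, -0.0], 'eef_pos': [0.192, 0.515, 0.23], 'tool_rot': [[-0.937, 0.35, -0.001], [0.35, 0.937, -0.002], [-0.0, -0.002, -1.0]], 'wrist_force': [-0.021, 0.3, 0.31], 'moment': [-0.0, 0.016, -0.029], 'grasp_force': 0.0, 'grip_width': 0.085}
```

View pics/top0.png

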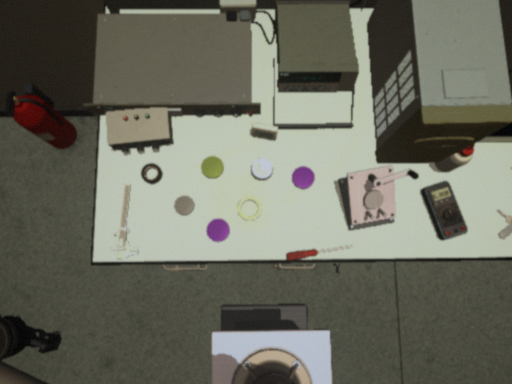

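View pics/scene0.png

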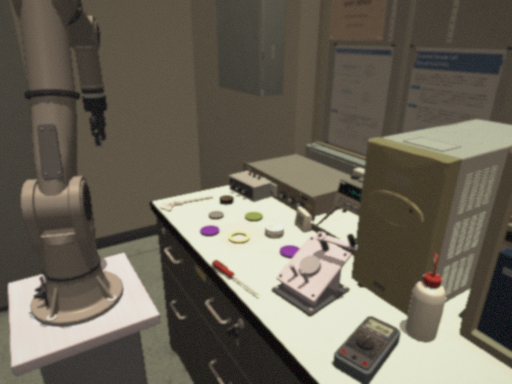

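```bash
python3 - <<'E'
from h import *
d=np.load("top0.npz");im,P,K,R,o=[d[k] for k in("im","P","K","R","o")]
crop=cv2.resize(im[130:260,130:410],None,fx=2.8,fy=2.8,interpolation=cv2.INTER_CUBIC)
crop=np.clip(crop.astype(float)*1.3,0,255).astype(np.uint8); save(crop,"crop0.png")
hsv=cv2.cvtColor(im,cv2.COLOR_RGB2HSV)
bg=np.median(im[215:245,265:285].reshape(-1,3),0); print("bg",bg)
m=((np.abs(im.astype(int)-bg).max(-1)>35)).astype(np.uint8); m[:140]=0;m[258:]=0
n,l,st,ce=cv2.connectedComponentsWithStats(m)
for i in range(1,n):
    if 150<st[i,4]<6000:
        cs,_=cv2.findContours((l==i).astype(np.uint8),0,2); (c,rr)=cv2.minEnclosingCircle(cs[0]); 
        zz=np.nanmedian(P[l==i][:,2]); p=ray(ce[i],zz,K,R,o); sc=o[2]-zz
        A=cv2.contourArea(cv2.convexHull(cs[0]))
        print(ce[i].round(1),st[i,4],"z",zz.round(4),"xy",p[:2].round(4),"diam~mm",(2*np.sqrt(st[i,4]/np.pi)*sc/K[0,0]*1000*.99).round(1),"hull",(2*np.sqrt(A/np.pi)*sc/K[0,0]*1000).round(1),"col",np.median(im[l==i],0))
print("table z",np.nanmedian(P[215:245,265:285,2]))
for uv in[(373,200),(373,180),(345,215),(395,215),(395,175),(350,175),(414,175),(373,215),(440,150),(400,150)]: print(uv,P[uv[1],uv[0]].round(3))
E
```

```text
bg [191. 198. 183.]
[137.6 145.1] 675 z 0.0419 xy [0.6576 0.3649] diam~mm 78.4 hull 83.7 col [66. 65. 56.]
[428.6 152.3] 2689 z 0.1282 xy [ 0.6071 -0.4125] diam~mm 145.6 hull 158.7 col [38. 34. 24.]
[212.  167.1] 430 z 0.0091 xy [0.6004 0.1608] diam~mm 64.3 hull 62.9 col [128. 139.  71.]
[151.3 173.2] 301 z 0.0175 xy [0.5824 0.3301] diam~mm 53.4 hull 58.7 col [85. 80. 69.]
[302.8 177.4] 435 z 0.0086 xy [ 0.5682 -0.0964] diam~mm 64.6 hull 63.5 col [123.  65. 135.]
[363.6 202.1] 1799 z 0.0501 xy [ 0.4894 -0.2554] diam~mm 127.2 hull 161.4 col [124. 116. 107.]
[443.3 210.5] 1827 z 0.0321 xy [ 0.4664 -0.4792] diam~mm 130.0 hull 130.8 col [63. 58. 52.]
[125.4 205.2] 236 z 0.007 xy [0.4941 0.4019] diam~mm 47.7 hull 47.3 col [153. 149. 128.]
[184.  205.3] 324 z 0.0104 xy [0.4917 0.2381] diam~mm 55.7 hull 54.5 col [127. 120. 106.]
[505.3 226.2] 218 z 0.0013 xy [ 0.4239 -0.6641] diam~mm 46.0 hull 57.0 col [141.5 136.  121.5]
[217.6 229.7] 453 z 0.009 xy [0.4224 0.1443] diam~mm 65.9 hull 64.9 col [121.  63. 133.]
[302.2 253.3] 240 z 0.0187 xy [ 0.3545 -0.0873] diam~mm 47.6 hull 46.4 col [123.  55.  47.]
table z -0.00033136841664649364
(373, 200) [ 0.49  -0.272  0.085]
(373, 180) [ 0.532 -0.259  0.142]
(345, 215) [ 0.461 -0.214 -0.004]
(395, 215) [ 0.455 -0.342  0.039]
(395, 175) [ 0.543 -0.313  0.153]
(350, 175) [ 0.552 -0.208  0.113]
(414, 175) [ 0.535 -0.348  0.188]
(373, 215) [ 0.454 -0.279  0.05 ]
(440, 150) [ 0.601 -0.423  0.174]
(400, 150) [ 0.601 -0.321  0.178]
```

View pics/crop0.png

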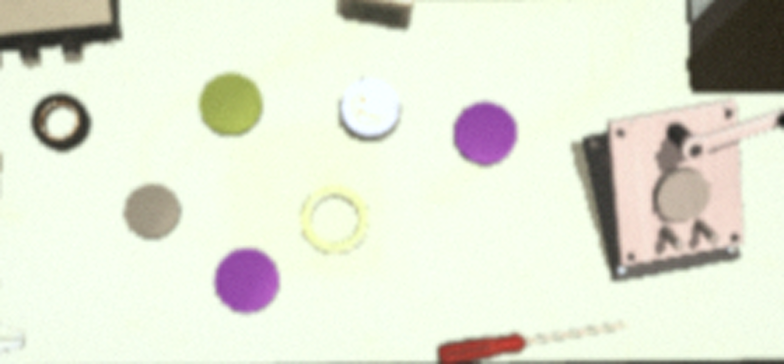

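```bash
python3 - <<'E'
from h import *
d=np.load("top0.npz");im,P,K,R,o=[d[k] for k in("im","P","K","R","o")]
hsv=cv2.cvtColor(im,cv2.COLOR_RGB2HSV).astype(int)
# ring
reg=np.zeros(im.shape[:2],bool);reg[190:225,232:268]=1
m=(reg&(hsv[...,1]>40)).astype(np.uint8);cs,_=cv2.findContours(m,0,2);c=max(cs,key=cv2.contourArea);mm=cv2.moments(cv2.convexHull(c))
uv=(mm["m10"]/mm["m00"],mm["m01"]/mm["m00"]);print("ring",uv,ray(uv,.009,K,R,o).round(4),cv2.minEnclosingCircle(c)[1]*2*1.25/K[0,0]*1000)
# deck plate: region points high, fit plane with slope 30
sub=P[160:232,335:402].reshape(-1,3);col=im[160:232,335:402].reshape(-1,3).astype(int)
pk=(col[:,0]-col[:,1]>18)&np.isfinite(sub[:,0])&(sub[:,2]>.02);Q=sub[pk];print(len(Q))
for _ in range(5):
    A=np.c_[Q[:,:2],np.ones(len(Q))];s=np.linalg.lstsq(A,Q[:,2],rcond=None)[0];e=Q[:,2]-A@s;Q=Q[np.abs(e)<.005]
n=np.array([-s[0],-s[1],1]);n/=np.linalg.norm(n);print("n",n.round(3),"tilt",np.degrees(np.arccos(n[2])),"yaw up-slope",np.degrees(np.arctan2(s[1],s[0])),len(Q),e.std())
# plate outline in plane -> minAreaRect
allp=sub[np.isfinite(sub[:,0])];h=(allp-Q.mean(0))@n;
ex=np.array([s[0],s[1],0]);ex-=n*(ex@n);ex/=np.linalg.norm(ex);ey=np.cross(n,ex)
pl=allp[(np.abs(h)<.006)];ab=np.c_[(pl-Q.mean(0))@ex,(pl-Q.mean(0))@ey]*1000
rc=cv2.minAreaRect(ab.astype(np.float32));print("rect",rc);c3=Q.mean(0)+ex*rc[0][0]/1e3+ey*rc[0][1]/1e3;print("plate centre",c3.round(4),"+14:",(c3+.014*n).round(4))
# seat : grey pixels height ~14 above plate
hh=(sub-Q.mean(0))@n; g=(np.abs(hh-.014)<.005)&(col[:,0]-col[:,1]<16);S=sub[g];ab=np.c_[(S-c3)@ex,(S-c3)@ey]*1000;print("seat n",len(S),np.median(ab,0),ab.min(0),ab.max(0),np.median(S,0).round(4))
G=(g.reshape(72,67)).astype(np.uint8);nn,l,st,ce=cv2.connectedComponentsWithStats(G);i=1+st[1:,4].argmax();cc=ce[i]+[335,160]
dr=R@np.array([(cc[0]-K[0,2])/K[0,0],(cc[1]-K[1,2])/K[1,1],1]);p0=c3+.014*n;O=o+dr*((p0-o)@n)/(dr@n);print("seat comp",st[i],cc,"O",O.round(4))
# knob etc high points above plate 20..80
k=(hh>.06);print("knob high",len(sub[k]),);
big=P[150:240,335:430].reshape(-1,3);hb=(big-O)@n;ok=np.isfinite(hb)&(hb>.05)&(hb<.09)&(np.linalg.norm(big-O,axis=1)<.16);B=(big[ok]-O)@np.c_[ex,ey,n]*1000;print("n",ok.sum(),np.median(B,0).round(1));print(B.round(0)[::3].tolist())
T=P[60:165,370:512].reshape(-1,3);T=T[np.isfinite(T[:,0])&(T[:,2]>.1)];print("tower",np.percentile(T,[1,50,99],axis=0).round(3));f=T[(T[:,1]>-.45)];print("tower min x",np.sort(f[:,0])[:5],"ymax",T[:,1].max())
E
```

```text
ring (248.8954678362573, 207.75402046783626) [0.4829 0.0571 0.009 ] 68.42464652788944
388
n [-0.499 -0.082  0.863] tilt 30.362450938023645 yaw up-slope 9.392538740215015 344 0.0021820173843236836
rect ((6.9572296142578125, 10.591167449951172), (151.9471893310547, 125.49661254882812), 0.04698870703577995)
plate centre [ 0.5017 -0.2718  0.0761] +14: [ 0.4947 -0.273   0.0882]
seat n 299 [-5.15878351  1.2783956 ] [-44.56650511 -26.00028363] [64.79194305 24.88881899] [ 0.49   -0.2726  0.0845]
seat comp [ 29  31  20  19 271] [373.39114391 199.69741697] O [ 0.4904 -0.2726  0.0857]
knob high 5
n 59 [ 76.9 -81.7  69.6]
[[84.0, -82.0, 54.0], [81.0, -82.0, 54.0], [82.0, -87.0, 59.0], [80.0, -80.0, 58.0], [82.0, -83.0, 68.0], [77.0, -76.0, 54.0], [79.0, -80.0, 65.0], [82.0, -83.0, 74.0], [72.0, -78.0, 50.0], [77.0, -80.0, 65.0], [79.0, -84.0, 73.0], [76.0, -93.0, 69.0], [75.0, -78.0, 67.0], [77.0, -82.0, 76.0], [74.0, -92.0, 71.0], [75.0, -78.0, 74.0], [74.0, -86.0, 74.0], [71.0, -79.0, 71.0], [71.0, -85.0, 74.0], [68.0, -84.0, 72.0]]
tower [[ 0.595 -0.559  0.105]
 [ 0.657 -0.362  0.366]
 [ 0.827 -0.301  0.384]]
tower min x [0.59507056 0.59539748 0.59553884 0.59568441 0.59580007] ymax -0.2990137741564282
```

{"fn": "step_arm", "kwargs": {
  "moves": [-38, -15, 0, -0.1045, -76, -30, 0, -0.209, -114, -45, 0, -0.3135, -152, -60, 0, -0.418, -190, -75, 0, -0.522],
  "fingers": 1,
  "force": 30
}}

```text
clock: 0.52
eef_pos: [0.3444, 0.3774, 0.2309]
tool_rot: [[-0.986, -0.166, -0.0], [-0.166, 0.986, -0.001], [0.001, -0.001, -1.0]]
wrist_force: [0.5, 0.1, -0.7]
grip_width: 0.0855
grasp_force: 0.0
```

{"fn": "step_arm", "kwargs": {
  "moves": [-24, -32, 12, 0, -48, -64, 24, 0, -72, -96, 36, 0, -96, -128, 48, 0, -116, -155, 60, 0]
}}

```text
clock: 0.93
eef_pos: [0.4845, 0.2418, 0.1705]
tool_rot: [[-0.987, -0.158, 0.0], [-0.158, 0.987, -0.001], [-0.0, -0.001, -1.0]]
wrist_force: [-0.4, -0.1, 0.2]
grip_width: 0.0854
grasp_force: 0.0
```

{"fn": "step_arm", "kwargs": {
  "moves": [-6, -8, 40, 0, -6, -8, 51, 0, -6, -8, 51, 0]
}}

```text
clock: 1.18
eef_pos: [0.4868, 0.2358, 0.1161]
tool_rot: [[-0.987, -0.159, -0.009], [-0.159, 0.987, -0.004], [0.01, -0.003, -1.0]]
wrist_force: [-1.1, 0.2, -0.9]
grip_width: 0.0854
grasp_force: 0.0
```

```bash
cat >> h.py <<'E'
YAW=np.radians(9.4);O=np.array([.4904,-.2726,.085])
ex=np.array([np.cos(YAW)*np.cos(np.pi/6),np.sin(YAW)*np.cos(np.pi/6),.5]);ey=np.array([-np.sin(YAW),np.cos(YAW),0]);ez=np.cross(ex,ey)
def deck(p): return O+np.array(p)/1e3@np.array([ex,ey,ez])
def togo(t):  # mm along tool axes
    s=r.read_state(); return (np.array(s["tool_rot"]).T@(np.array(t)-s["eef_pos"])*1000).round(1)
def blob(m,h,K,R,o):
    n,l,st,ce=cv2.connectedComponentsWithStats(m.astype(np.uint8));i=1+st[1:,4].argmax()
    cs,_=cv2.findContours((l==i).astype(np.uint8),0,2);c=max(cs,key=cv2.contourArea);hu=cv2.convexHull(c);mm=cv2.moments(hu);uv=(mm["m10"]/mm["m00"],mm["m01"]/mm["m00"])
    return uv,ray(uv,h,K,R,o),2*np.sqrt(cv2.contourArea(hu)/np.pi)
E
python3 - <<'E'
from h import *
im,P,K,R,o=cam("wrist");save(im,"w1.png");s=r.read_state();print(s["eef_pos"],s["clock"],o.round(3),R.round(2).tolist(),K[0,0])
np.savez("w1.npz",im=im,P=P,K=K,R=R,o=o)
E
```

```text
[0.48777885 0.23817038 0.11850824] 1.2333 [0.422 0.226 0.259] [[-0.16, 0.95, 0.25], [0.99, 0.15, 0.04], [-0.0, 0.26, -0.97]] 338.13766649016753
```

View pics/w1.png

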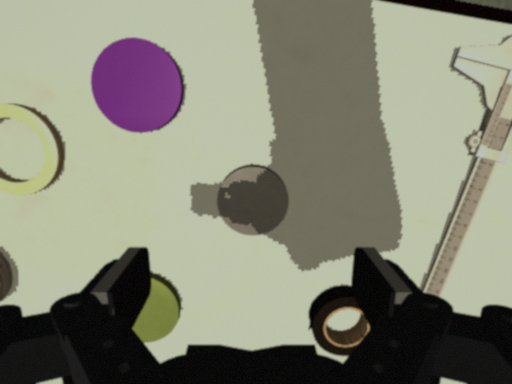

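```bash
python3 - <<'E'
from h import *
d=np.load("w1.npz");im,P,K,R,o=[d[k] for k in("im","P","K","R","o")]
z=P[...,2];print("table z",np.nanmedian(z[30:60,200:240]),"disc z",np.nanmedian(z[185:215,240:268]))
m=np.zeros(z.shape,bool);m[150:245,190:320]=1
m&=(z>.0055)&(z<.02);uv,p,dm=blob(m,.010,K,R,o);print(uv,p.round(4),dm*(o[2]-.01)/K[0,0]*1000)
for n,t in(("tool",[p[0],p[1],-.002]),("top",[.4917,.2381,-.002])):print(n,togo(t))
print("cmd?",r.read_state()["eef_pos"])
E
```

```text
table z -0.0011353251690958688 disc z 0.009279889884289183
(252.02057078515438, 199.7450521848339) [0.4907 0.2369 0.01  ] 51.48712501683432
tool [ -3.3  -1.7 120.5]
top [ -4.5  -0.6 120.5]
cmd? [0.48777885 0.23817038 0.11850824]
```

{"fn": "step_arm", "kwargs": {
  "moves": [-4, -1, 40, 0, -4, -1, 80, 0, -4, -1, 110, 0, -4, -1, 120, 0, -4, -1, 120, 0]
}}

```text
clock: 1.65
eef_pos: [0.4918, 0.239, -0.0009]
tool_rot: [[-0.986, -0.164, -0.004], [-0.164, 0.987, -0.001], [0.004, -0.0, -1.0]]
wrist_force: [-0.7, 0.5, 0.7]
grip_width: 0.085
grasp_force: 0.0
```

{"fn": "step_arm", "kwargs": {
  "moves": [0, 0, 0, 0, 0, 0, 0, 0, 0, 0, 0, 0, 0, 0, 0, 0, 0, 0, 0, 0],
  "fingers": 0,
  "force": 30
}}

```text
clock: 2.07
eef_pos: [0.4964, 0.2392, 0.0037]
tool_rot: [[-0.987, -0.161, 0.005], [-0.161, 0.987, 0.003], [-0.006, 0.003, -1.0]]
wrist_force: [-1.2, 0.4, 5.2]
grip_width: 0.0525
grasp_force: 30.3
```

{"fn": "step_arm", "kwargs": {
  "moves": [0, 0, 0, 0, 0, 0, 0, 0, 0, 0, -15, 0, 0, 0, -30, 0, 0, 0, -30, 0]
}}

```text
clock: 2.48
eef_pos: [0.4978, 0.2394, 0.0349]
tool_rot: [[-0.987, -0.161, 0.008], [-0.161, 0.987, 0.005], [-0.009, 0.003, -1.0]]
wrist_force: [1.1, -0.1, 0.4]
grip_width: 0.0526
grasp_force: 31.4
```

```bash
python3 - <<'E'
from h import *
im,P,K,R,o=cam("wrist");save(cv2.resize(im[200:384,60:460],None,fx=1.6,fy=1.6),"w2.png");s=r.read_state();print({k:np.round(v,3).tolist() for k,v in s.items()})
E
```

```text
{'clock': 2.533, 'joints': [-34.093, 28.702, 8.893, 101.35, -5.589, 49.952, 76.538], 'qd': [-0.04, 1.975, -0.341, 2.154, -0.087, -0.502, 0.033], 'effort': [-0.033, -42.004, 1.822, -18.421, 0.017, 0.093, -0.009], 'eef_pos': [0.497, 0.239, 0.033], 'tool_rot': [[-0.987, -0.161, 0.006], [-0.161, 0.987, 0.004], [-0.007, 0.002, -1.0]], 'wrist_force': [-0.302, -0.276, -0.718], 'moment': [0.005, -0.039, -0.026], 'grasp_force': 31.397, 'grip_width': 0.053}
```

View pics/w2.png

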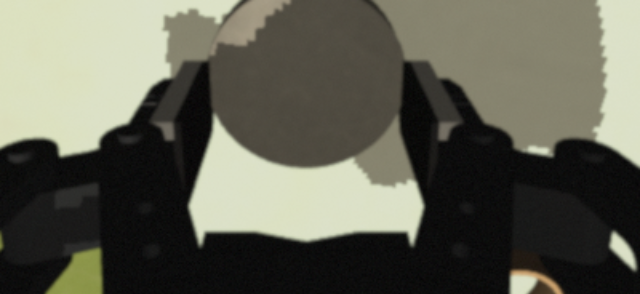

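{"fn": "step_arm", "kwargs": {
  "moves": [0, 0, -40, 0, 0, 0, -80, 0, 7, -38, -90, 0, 14, -76, -102, 0, 21, -114, -114, 0]
}}

```text
clock: 2.95
eef_pos: [0.4918, 0.1211, 0.1453]
tool_rot: [[-0.987, -0.163, 0.002], [-0.163, 0.987, 0.0], [-0.002, 0.0, -1.0]]
wrist_force: [0.1, -1.0, -1.1]
grip_width: 0.0522
grasp_force: 31.8
```

{"fn": "step_arm", "kwargs": {
  "moves": [7, -38, -10, 0, 14, -76, -21, 0, 21, -114, -32, 0, 28, -152, -43, 0, 36, -190, -53, 0]
}}

```text
clock: 3.37
eef_pos: [0.4865, -0.0733, 0.198]
tool_rot: [[-0.987, -0.161, 0.001], [-0.161, 0.987, 0.0], [-0.001, 0.0, -1.0]]
wrist_force: [0.6, -0.6, -0.5]
grip_width: 0.0524
grasp_force: 31.8
```

{"fn": "step_arm", "kwargs": {
  "moves": [7, -40, 0, 0, 14, -80, 0, 0, 21, -120, 0, 0, 28, -160, 0, 0, 35, -200, 0, 0]
}}

```text
clock: 3.78
eef_pos: [0.484, -0.2763, 0.1973]
tool_rot: [[-0.987, -0.161, 0.001], [-0.161, 0.987, 0.0], [-0.001, 0.0, -1.0]]
wrist_force: [1.3, -0.4, 0.6]
grip_width: 0.0528
grasp_force: 31.8
```

{"fn": "step_arm", "kwargs": {
  "moves": [0, 0, 0, 0, 0, 0, 0, 0, 0, 0, 0, 0, 0, 0, 0, 0]
}}

```text
clock: 4.12
eef_pos: [0.4849, -0.2726, 0.1969]
tool_rot: [[-0.987, -0.163, -0.0], [-0.163, 0.987, 0.002], [-0.0, 0.002, -1.0]]
wrist_force: [-0.9, -0.5, -0.4]
grip_width: 0.0525
grasp_force: 31.8
```

```bash
python3 - <<'E'
from h import *
im,P,K,R,o=cam("wrist");save(im,"w3.png");np.savez("w3.npz",im=im,P=P,K=K,R=R,o=o)
s=r.read_state();print({k:np.round(s[k],4).tolist() for k in("clock","joints","qd","eef_pos","grip_width","wrist_force")})
T=s["eef_pos"]
m=np.zeros(im.shape[:2],bool);m[190:330,170:340]=1;m&=np.abs(P[...,2]-(T[2]+.006))<.009
m&=cv2.cvtColor(im,cv2.COLOR_RGB2HSV)[...,2]>45
m=cv2.morphologyEx(m.astype(np.uint8),cv2.MORPH_OPEN,np.ones((7,7)))
uv,p,dm=blob(m,T[2]+.006,K,R,o);print("disc",uv,p.round(4),dm*(o[2]-p[2])/K[0,0]*1000,"rel tool mm",np.array(s["tool_rot"]).T@(p-T)*1000,"depth z",np.nanmedian(P[m>0][:,2])-T[2])
im[m>0]=(255,0,0)
print("togo",togo(deck([-6,0,6])))
E
```

```text
{'clock': 4.1667, 'joints': [8.521, 20.747, 25.704, 89.5841, -9.3826, 71.845, 135.1471], 'qd': [-0.4297, -0.2315, 0.1618, -0.0361, 0.2941, -0.0516, 0.04], 'eef_pos': [0.485, -0.2724, 0.197], 'grip_width': 0.0523, 'wrist_force': [-0.0623, 0.0341, -0.2286]}
disc (250.48970755567376, 246.0135360789703) [ 0.4784 -0.2739  0.203 ] 48.15092465924667 rel tool mm [ 6.72194637 -0.39725933 -6.00249898] depth z 0.005412920363128321
togo [  2.9  -1.2 109.8]
```

View pics/w3.png

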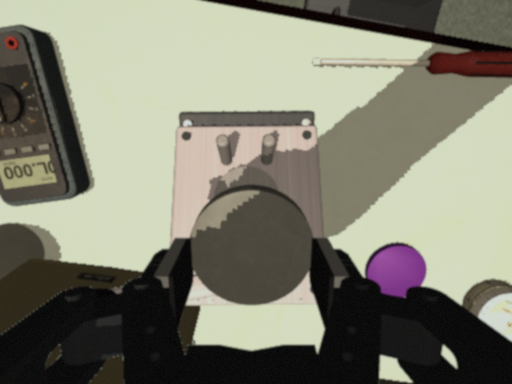

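```bash
python3 - <<'E'
from h import *
d=np.load("w3.npz");im,P,K,R,o=[d[k] for k in("im","P","K","R","o")]
for y in(17,-17):
    p=deck([-36,y,29]);c=R.T@(p-o);print("pred px",y,(K@c/c[2])[:2].round(1),end=" ")
for p in([-26,0,0],[-75,62,-14],[-75,-62,-14]):
    c=R.T@(deck(p)-o);print(p,(K@c/c[2])[:2].round(1))
for y0,x0 in((138,222),(138,269)): print(P[y0-2:y0+6,x0-3:x0+4].reshape(-1,3).mean(0).round(4))
E
```

```text
pred px 17 [273.  140.2] pred px -17 [226.1 140.2] [-26, 0, 0] [249.6 166.6]
[-75, 62, -14] [320.4 119. ]
[-75, -62, -14] [179. 119.]
[ 0.4481 -0.2998  0.0918]
[ 0.4426 -0.2662  0.0918]
```

{"fn": "step_arm", "kwargs": {
  "moves": [-3, -3, 35, 0, -3, -3, 70, 0, -3, -3, 88, 0, -3, -3, 90, 0, -3, -3, 90, 0]
}}

```text
clock: 4.58
eef_pos: [0.4875, -0.2751, 0.1063]
tool_rot: [[-0.987, -0.163, -0.002], [-0.163, 0.987, 0.002], [0.002, 0.002, -1.0]]
wrist_force: [-0.3, -0.2, 1.0]
grip_width: 0.0528
grasp_force: 45.3
```

{"fn": "step_arm", "kwargs": {
  "moves": [0, 0, 4, 0, 0, 0, 8, 0, 0, 0, 12, 0, 0, 0, 12, 0]
}}

```text
clock: 4.92
eef_pos: [0.4879, -0.277, 0.0954]
tool_rot: [[-0.987, -0.161, 0.0], [-0.161, 0.987, -0.0], [-0.0, -0.0, -1.0]]
wrist_force: [0.8, 0.2, -1.4]
grip_width: 0.0522
grasp_force: 45.3
```

{"fn": "step_arm", "kwargs": {
  "moves": [0, 0, 3, 0, 0, 0, 6, 0, 0, 0, 8, 0, 0, 0, 8, 0]
}}

```text
clock: 5.25
eef_pos: [0.4874, -0.2769, 0.0868]
tool_rot: [[-0.987, -0.16, -0.001], [-0.16, 0.987, 0.001], [0.001, 0.001, -1.0]]
wrist_force: [-0.2, 0.3, -0.6]
grip_width: 0.0527
grasp_force: 45.3
```

```bash
python3 - <<'E'
from h import *
im,P,K,R,o=cam("wrist");np.savez("w4.npz",im=im,P=P,K=K,R=R,o=o);s=r.read_state();print(s["eef_pos"],s["wrist_force"],s["moment"],s["grasp_force"])
im2,*_=cam("scene");a=cv2.resize(im[130:384,100:420],(480,381));b=cv2.resize(im2[215:315,265:365],(381,381),interpolation=cv2.INTER_CUBIC)
save(np.hstack([a[:,:410],b]),"p4.png")
E
```

```text
[ 0.48753919 -0.27699614  0.08699435] [-0.74599675 -0.09225843  0.38158815] [ 0.00752378  0.03469257 -0.02638689] 45.312806367874146
```

View pics/p4.png

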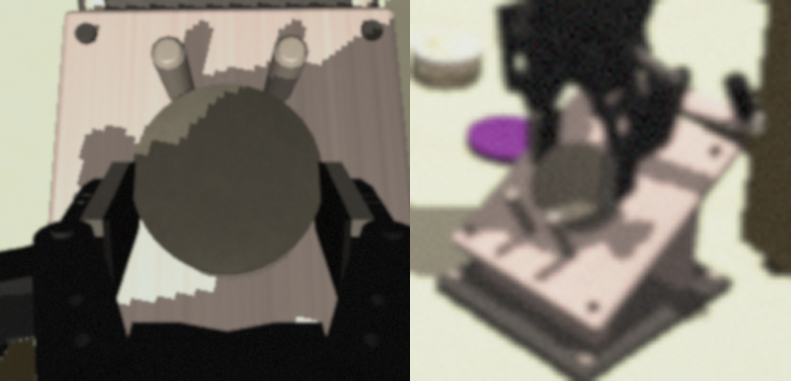

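```bash
cat >> h.py <<'E'
def plane(P,box,lo,hi):
    y0,y1,x0,x1=box;Q=P[y0:y1,x0:x1].reshape(-1,3);D=(Q-O)@np.array([ex,ey,ez]).T*1000
    D=D[np.isfinite(D[:,0])&(D[:,2]>lo)&(D[:,2]<hi)&(abs(D[:,1])<45)&(abs(D[:,0])<50)]
    s=np.linalg.lstsq(np.c_[D[:,:2],np.ones(len(D))],D[:,2],rcond=None)[0];e=D[:,2]-np.c_[D[:,:2],np.ones(len(D))]@s
    print("n",len(D),"slope x,y",s[:2].round(3),"z at0",s[2].round(1),"resid",e.std().round(2),"x",np.percentile(D[:,0],[1,50,99]).round(1),"y",np.percentile(D[:,1],[1,50,99]).round(1),"zmed",np.median(D[:,2]).round(1))
E
python3 - <<'E'
from h import *
d=np.load("w4.npz");plane(d["P"],(190,300,200,300),-5,40)
E
```

```text
n 10509 slope x,y [ 0.138 -0.01 ] z at0 14.6 resid 1.38 x [-30.8  -5.   16.5] y [-25.2  -4.2  16.5] zmed 14.1
```

{"fn": "step_arm", "kwargs": {
  "moves": [0, 0, 0, 0, 0, 0, 0, 0, 0, 0, 0, 0, 0, 0, 0, 0, 0, 0, 0, 0],
  "fingers": 1
}}

```text
clock: 5.77
eef_pos: [0.4878, -0.2772, 0.0874]
tool_rot: [[-0.987, -0.161, 0.0], [-0.161, 0.987, -0.0], [-0.0, -0.0, -1.0]]
wrist_force: [-0.5, 0.5, 0.1]
grip_width: 0.0855
grasp_force: 0.0
```

{"fn": "step_arm", "kwargs": {
  "moves": [0, 0, -20, 0, 0, 0, -55, 0, 0, 0, -90, 0, 0, 0, -100, 0, 0, 0, -100, 0]
}}

```text
clock: 6.18
eef_pos: [0.4901, -0.2789, 0.1915]
tool_rot: [[-0.987, -0.16, 0.008], [-0.161, 0.987, -0.004], [-0.007, -0.005, -1.0]]
wrist_force: [-0.5, -0.6, -0.4]
grip_width: 0.0855
grasp_force: 0.0
```

```bash
python3 - <<'E'
from h import *
im,P,K,R,o=cam("wrist");np.savez("w5.npz",im=im,P=P,K=K,R=R,o=o);s=r.read_state();print(s["eef_pos"],s["clock"],s["joints"])
save(cv2.resize(im[80:330,120:380],None,fx=2,fy=2),"w5.png")
E
```

```text
[ 0.4887291  -0.27774082  0.18885698] 6.2333 [  8.87087158  21.61559375  25.79891467  89.63796558  -9.81565624
  70.77115847 135.54068114]
```

View pics/w5.png

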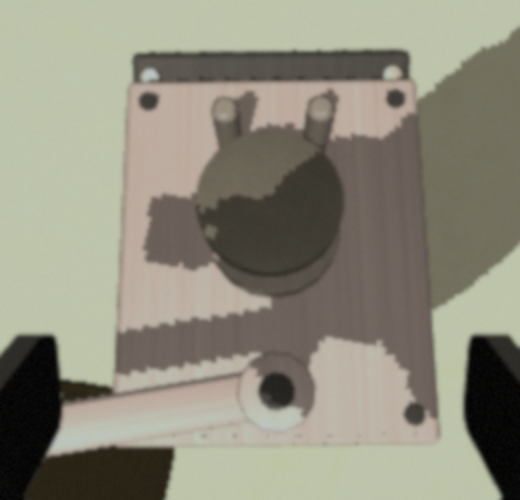

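{"fn": "step_arm", "kwargs": {
  "moves": [-15, 34, 0, 0, -30, 69, 0, 0, -45, 104, 0, 0, -60, 138, 0, 0, -75, 173, 0, 0]
}}

```text
clock: 6.65
eef_pos: [0.5327, -0.0923, 0.185]
tool_rot: [[-0.987, -0.16, -0.004], [-0.16, 0.987, 0.001], [0.004, 0.001, -1.0]]
wrist_force: [1.1, -1.3, -0.8]
grip_width: 0.0853
grasp_force: 0.0
```

{"fn": "step_arm", "kwargs": {
  "moves": [-15, 34, 6, 0, -30, 69, 12, 0, -45, 104, 18, 0, -60, 138, 24, 0, -76, 173, 30, 0]
}}

```text
clock: 7.07
eef_pos: [0.5796, 0.0902, 0.1546]
tool_rot: [[-0.987, -0.16, -0.004], [-0.16, 0.987, -0.001], [0.004, -0.0, -1.0]]
wrist_force: [0.3, -0.6, -0.4]
grip_width: 0.0856
grasp_force: 0.0
```

{"fn": "step_arm", "kwargs": {
  "moves": [-15, 34, 18, 0, -30, 69, 36, 0, -30, 69, 39, 0, -30, 69, 39, 0, -30, 69, 39, 0]
}}

```text
clock: 7.48
eef_pos: [0.5981, 0.1608, 0.1158]
tool_rot: [[-0.987, -0.161, -0.004], [-0.161, 0.987, -0.002], [0.005, -0.002, -1.0]]
wrist_force: [-0.3, -0.5, -0.4]
grip_width: 0.0854
grasp_force: 0.0
```

```bash
python3 - <<'E'
from h import *
d=np.load("w5.npz");P=d["P"];plane(P,(145,220,215,300),5,20)
im,P,K,R,o=cam("wrist");s=r.read_state();print(s["eef_pos"],s["clock"])
hsv=cv2.cvtColor(im,cv2.COLOR_RGB2HSV);m=(hsv[...,0]>25)&(hsv[...,0]<45)&(hsv[...,1]>70);m[:120]=0
uv,p,dm=blob(m,.009,K,R,o);c=R.T@(p-o);print("green",uv,p.round(4),dm*c[2]/K[0,0]*1000,"z",np.nanmedian(P[m][:,2]),"togo",togo([p[0],p[1],.006]))
E
```

```text
n 4315 slope x,y [-0.009  0.003] z at0 10.0 resid 0.97 x [-34.8  -8.6  17.4] y [-30.   -4.4  21.2] zmed 10.0
[0.59911694 0.15947711 0.11707724] 7.5333
green (249.0120212289788, 195.20125967133447) [0.5996 0.1592 0.009 ] 62.189542224238664 z 0.008600741331196898 togo [-7.000e-01 -1.000e-01  1.111e+02]
```

{"fn": "step_arm", "kwargs": {
  "moves": [-1, 0, 40, 0, -1, 0, 80, 0, -1, 0, 105, 0, -1, 0, 112, 0, -1, 0, 112, 0]
}}

```text
clock: 7.95
eef_pos: [0.599, 0.1591, 0.0044]
tool_rot: [[-0.987, -0.158, -0.004], [-0.158, 0.987, -0.002], [0.005, -0.002, -1.0]]
wrist_force: [0.1, 0.3, 0.3]
grip_width: 0.0853
grasp_force: 0.0
```

{"fn": "step_arm", "kwargs": {
  "moves": [0, 0, 0, 0, 0, 0, 0, 0, 0, 0, 0, 0, 0, 0, 0, 0, 0, 0, 0, 0],
  "fingers": 0
}}

```text
clock: 8.37
eef_pos: [0.6028, 0.1619, 0.0091]
tool_rot: [[-0.987, -0.161, 0.005], [-0.161, 0.987, 0.001], [-0.005, 0.0, -1.0]]
wrist_force: [0.4, 0.0, 8.5]
grip_width: 0.0259
grasp_force: 3.9
```

{"fn": "step_arm", "kwargs": {
  "moves": [0, 0, -10, 0, 0, 0, -40, 0, 0, 0, -80, 0, 0, 0, -100, 0, 0, 0, -100, 0]
}}

```text
clock: 8.78
eef_pos: [0.6055, 0.1628, 0.1139]
tool_rot: [[-0.987, -0.161, 0.013], [-0.161, 0.987, 0.004], [-0.014, 0.002, -1.0]]
wrist_force: [1.7, -0.3, 0.5]
grip_width: 0.0001
grasp_force: 0.0
```

```bash
cat >> h.py <<'E'
def held(im,P,K,R,o,hue,dz):
    s=r.read_state();T=np.array(s["eef_pos"]);hsv=cv2.cvtColor(im,cv2.COLOR_RGB2HSV)
    m=(hsv[...,0]>hue[0])&(hsv[...,0]<hue[1])&(hsv[...,1]>hue[2]);m[:180]=0;m&=abs(P[...,2]-T[2])<.025
    uv,p,dm=blob(m,T[2]+dz,K,R,o);c=R.T@(p-o)
    print("held",np.round(uv,1),"diam",dm*c[2]/K[0,0]*1000,"rel tool",(np.array(s["tool_rot"]).T@(p-T)*1000).round(1),"depth dz",np.nanmedian(P[m][:,2])-T[2],"T",T.round(4),s["clock"],s["grip_width"],s["grasp_force"])
E
python3 - <<'E'
from h import *
held(*cam("wrist"),(25,45,70),.006)
E
```

```text
held [252. 245.] diam 0.8681150551620864 rel tool [ 3.7  0.5 -6. ] depth dz 0.017279592102821276 T [0.6035 0.1624 0.1109] 8.8333 0.0003429155573508686 0.0
```

{"fn": "step_arm", "kwargs": {
  "moves": [0, 0, -10, 0, 0, 0, -10, 0, 0, 0, -10, 0, 0, 0, -10, 0, 0, 0, -10, 0],
  "fingers": 1
}}

```text
clock: 9.25
eef_pos: [0.6, 0.1615, 0.1151]
tool_rot: [[-0.987, -0.161, -0.002], [-0.161, 0.987, -0.001], [0.002, -0.0, -1.0]]
wrist_force: [-0.8, -0.0, 0.3]
grip_width: 0.0605
grasp_force: 0.0
```

```bash
python3 - <<'E'
from h import *
im,P,K,R,o=cam("wrist");s=r.read_state();print(s["eef_pos"],s["clock"],s["wrist_force"],s["grip_width"])
hsv=cv2.cvtColor(im,cv2.COLOR_RGB2HSV);m=(hsv[...,0]>25)&(hsv[...,0]<45)&(hsv[...,1]>70);m[:120]=0
uv,p,dm=blob(m,.009,K,R,o);c=R.T@(p-o);print("green",uv,p.round(4),dm*c[2]/K[0,0]*1000,"z",np.nanpercentile(P[m][:,2],[5,50,95]),"togo",togo([p[0],p[1],-.006]))
E
```

```text
[0.60009033 0.16162956 0.115252  ] 9.3 [-0.72373436 -0.58738521  0.37182703] 0.06749059570907061
green (248.12801243023844, 192.5833650431253) [0.5995 0.1592 0.009 ] 62.144152329617675 z [0.00726049 0.00854696 0.19466782] togo [  0.7  -2.3 121.3]
```

{"fn": "step_arm", "kwargs": {
  "moves": [1, -2, 20, 0, 1, -2, 50, 0, 1, -2, 85, 0, 1, -2, 110, 0, 1, -2, 122, 0]
}}

```text
clock: 9.72
eef_pos: [0.5965, 0.1588, -0.0103]
tool_rot: [[-0.987, -0.161, -0.008], [-0.161, 0.987, -0.002], [0.008, -0.001, -1.0]]
wrist_force: [0.7, 0.2, -0.7]
grip_width: 0.0851
grasp_force: 0.0
```

{"fn": "step_arm", "kwargs": {
  "moves": [0, 0, 0, 0, 0, 0, 0, 0]
}}

```text
clock: 9.88
eef_pos: [0.6002, 0.1595, -0.0057]
tool_rot: [[-0.987, -0.161, -0.0], [-0.161, 0.987, -0.0], [0.0, -0.0, -1.0]]
wrist_force: [0.6, -1.2, 1.3]
grip_width: 0.0854
grasp_force: 0.0
```

{"fn": "step_arm", "kwargs": {
  "moves": [0, 0, 0, 0, 0, 0, 0, 0, 0, 0, 0, 0],
  "fingers": 0
}}

```text
clock: 10.13
eef_pos: [0.6024, 0.1601, -0.0029]
tool_rot: [[-0.987, -0.161, 0.005], [-0.161, 0.987, 0.001], [-0.005, 0.001, -1.0]]
wrist_force: [-0.6, -0.6, 3.6]
grip_width: 0.0622
grasp_force: 32.7
```

{"fn": "step_arm", "kwargs": {
  "moves": [0, 0, -35, 0, 0, 0, -75, 0, 0, 0, -115, 0, 14, -34, -125, 0, 28, -68, -135, 0]
}}

```text
clock: 10.55
eef_pos: [0.5859, 0.0913, 0.1338]
tool_rot: [[-0.986, -0.168, 0.009], [-0.168, 0.986, 0.004], [-0.009, 0.002, -1.0]]
wrist_force: [0.4, -0.8, -1.6]
grip_width: 0.0625
grasp_force: 33.4
```

{"fn": "step_arm", "kwargs": {
  "moves": [15, -35, -8, 0, 31, -70, -16, 0, 47, -105, -24, 0, 62, -140, -32, 0, 78, -175, -40, 0]
}}

```text
clock: 10.97
eef_pos: [0.5342, -0.099, 0.1711]
tool_rot: [[-0.987, -0.161, 0.003], [-0.161, 0.987, 0.0], [-0.003, -0.0, -1.0]]
wrist_force: [0.5, -0.3, -0.1]
grip_width: 0.0625
grasp_force: 33.4
```

{"fn": "step_arm", "kwargs": {
  "moves": [17, -34, -5, 0, 33, -68, -10, 0, 50, -102, -15, 0, 66, -136, -20, 0, 83, -170, -25, 0]
}}

```text
clock: 11.38
eef_pos: [0.4795, -0.2801, 0.1959]
tool_rot: [[-0.987, -0.161, 0.003], [-0.161, 0.987, -0.001], [-0.003, -0.001, -1.0]]
wrist_force: [1.0, -0.1, -0.8]
grip_width: 0.0624
grasp_force: 33.4
```

{"fn": "step_arm", "kwargs": {
  "moves": [0, 0, 0, 0, 0, 0, 0, 0, 0, 0, 0, 0, 0, 0, 0, 0]
}}

```text
clock: 11.72
eef_pos: [0.4808, -0.2765, 0.1945]
tool_rot: [[-0.987, -0.163, 0.001], [-0.163, 0.987, 0.001], [-0.001, 0.001, -1.0]]
wrist_force: [-0.4, -0.4, -0.1]
grip_width: 0.0619
grasp_force: 33.4
```

```bash
sed -i 's/O=np.array.*/O=np.array([.491,-.2762,.085])/' h.py; python3 - <<'E'
from h import *
a=cam("wrist");held(*a,(20,50,50),.006);np.savez("w6.npz",im=a[0],P=a[1])
print("togo",togo(deck([-1,0,15.5])),r.read_state()["wrist_force"])
E
```

```text
held [251.  256.6] diam 64.37161828714135 rel tool [ 1.5 -0.2 -6. ] depth dz 0.011369339534962136 T [ 0.4808 -0.2763  0.1943] 11.7667 0.0624482020186358 33.362372517585754
togo [-1.3 -1.7 96.4] [-0.11669535  0.90209555 -0.67146287]
```

{"fn": "step_arm", "kwargs": {
  "moves": [-5, -1, 35, 0, -5, -1, 70, 0, -5, -1, 82, 0, -5, -1, 86, 0, -5, -1, 86, 0]
}}

```text
clock: 12.18
eef_pos: [0.4848, -0.2766, 0.107]
tool_rot: [[-0.987, -0.163, -0.002], [-0.163, 0.987, 0.002], [0.002, 0.002, -1.0]]
wrist_force: [0.5, 0.3, -0.3]
grip_width: 0.0624
grasp_force: 40.7
```

{"fn": "step_arm", "kwargs": {
  "moves": [0, 0, 5, 0, 0, 0, 10, 0, 0, 0, 14, 0, 0, 0, 14, 0, 0, 0, 14, 0]
}}

```text
clock: 12.6
eef_pos: [0.485, -0.2787, 0.0945]
tool_rot: [[-0.987, -0.161, 0.0], [-0.161, 0.987, -0.0], [-0.0, -0.0, -1.0]]
wrist_force: [-0.4, -0.8, 0.0]
grip_width: 0.0622
grasp_force: 40.7
```

```bash
python3 - <<'E'
from h import *
a=cam("wrist");s=r.read_state();print(s["eef_pos"],s["wrist_force"],s["clock"],togo(deck([-1,0,15.5])))
hsv=cv2.cvtColor(a[0],cv2.COLOR_RGB2HSV);P=a[1].copy();P[~((hsv[...,0]>20)&(hsv[...,0]<50)&(hsv[...,1]>50))]=np.nan
plane(P,(150,340,170,330),5,45)
E
```

```text
[ 0.48513222 -0.27870776  0.09460064] [-0.52069711  0.24026332 -0.42781734] 12.65 [ 2.4  1.5 -3.3]
n 18390 slope x,y [ 0.189 -0.006] z at0 23.4 resid 1.18 x [-25.7   7.   32.2] y [-31.8  -1.5  28.9] zmed 24.8
```

{"fn": "step_arm", "kwargs": {
  "moves": [2, 1, 3, 0, 2, 1, 3, 0]
}}

```text
clock: 12.82
eef_pos: [0.4826, -0.2784, 0.0918]
tool_rot: [[-0.987, -0.16, 0.0], [-0.16, 0.987, -0.001], [-0.0, -0.001, -1.0]]
wrist_force: [-0.9, -0.7, 2.9]
grip_width: 0.0621
grasp_force: 40.9
```

{"fn": "step_arm", "kwargs": {
  "moves": [0, 0, 0, 0, 0, 0, 0, 0, 0, 0, 0, 0, 0, 0, 0, 0, 0, 0, 0, 0],
  "fingers": 1
}}

```text
clock: 13.23
eef_pos: [0.4828, -0.2778, 0.0912]
tool_rot: [[-0.987, -0.161, -0.0], [-0.161, 0.987, 0.0], [0.0, 0.0, -1.0]]
wrist_force: [0.2, 0.2, -0.1]
grip_width: 0.0855
grasp_force: 0.0
```

{"fn": "step_arm", "kwargs": {
  "moves": [0, 0, -20, 0, 0, 0, -55, 0, 0, 0, -90, 0, 0, 0, -100, 0, 0, 0, -100, 0]
}}

```text
clock: 13.65
eef_pos: [0.4851, -0.2796, 0.1953]
tool_rot: [[-0.987, -0.161, 0.008], [-0.161, 0.987, -0.004], [-0.007, -0.005, -1.0]]
wrist_force: [0.1, -0.5, -0.6]
grip_width: 0.0855
grasp_force: 0.0
```

```bash
python3 - <<'E'
from h import *
a=cam("wrist");np.savez("w7.npz",im=a[0],P=a[1]);s=r.read_state();print(s["eef_pos"],s["clock"],s["grip_width"])
hsv=cv2.cvtColor(a[0],cv2.COLOR_RGB2HSV);P=a[1].copy();P[~((hsv[...,0]>20)&(hsv[...,0]<50)&(hsv[...,1]>50))]=np.nan
plane(P,(100,340,120,400),5,45)
print("ring togo",togo([.4829,.0571,.12]))
E
```

```text
[ 0.48374988 -0.27851209  0.1927769 ] 13.7 0.08544832681897031
n 5933 slope x,y [-0.004  0.003] z at0 19.0 resid 0.86 x [-34.   -2.8  26.5] y [-30.3  -0.7  29.4] zmed 19.1
ring togo [-52.8 331.5  72.3]
```

{"fn": "step_arm", "kwargs": {
  "moves": [-6, 37, 4, 0, -12, 74, 8, 0, -18, 111, 12, 0, -24, 148, 16, 0, -30, 185, 20, 0]
}}

```text
clock: 14.12
eef_pos: [0.4808, -0.0883, 0.169]
tool_rot: [[-0.987, -0.16, -0.004], [-0.16, 0.987, 0.001], [0.004, 0.001, -1.0]]
wrist_force: [1.5, 0.8, -0.4]
grip_width: 0.0854
grasp_force: 0.0
```

{"fn": "step_arm", "kwargs": {
  "moves": [-6, 37, 13, 0, -12, 74, 26, 0, -18, 111, 39, 0, -23, 146, 52, 0, -23, 146, 52, 0]
}}

```text
clock: 14.53
eef_pos: [0.4771, 0.0673, 0.1146]
tool_rot: [[-0.985, -0.174, -0.01], [-0.174, 0.985, 0.004], [0.009, 0.006, -1.0]]
wrist_force: [-0.2, 0.8, -0.8]
grip_width: 0.0853
grasp_force: 0.0
```

{"fn": "step_arm", "kwargs": {
  "moves": [0, 0, 0, 0, 0, 0, 0, 0]
}}

```text
clock: 14.7
eef_pos: [0.4807, 0.0566, 0.1178]
tool_rot: [[-0.987, -0.161, -0.003], [-0.161, 0.987, -0.002], [0.003, -0.001, -1.0]]
wrist_force: [-0.1, -0.9, -0.6]
grip_width: 0.0853
grasp_force: 0.0
```

```bash
python3 - <<'E'
from h import *
im,P,K,R,o=cam("wrist");s=r.read_state();print(s["eef_pos"],s["clock"]);T=s["eef_pos"]
z=P[...,2];d=np.hypot(P[...,0]-.4829,P[...,1]-.0571)
hsv=cv2.cvtColor(im,cv2.COLOR_RGB2HSV);m=(z>.004)&(z<.02)&(d<.045)
print(m.sum(),np.median(hsv[m],0))
uv,p,dm=blob(m,.009,K,R,o);c=R.T@(p-o);print("ring",uv,p.round(4),dm*c[2]/K[0,0]*1000,"z",np.nanpercentile(z[m],[5,50,95]),"togo",togo([p[0],p[1],-.006]))
E
```

```text
[0.48135831 0.05572115 0.11842666] 14.75
3111 [ 22.  91. 136.]
ring (247.96045679222772, 191.71995909323334) [0.4802 0.054  0.009 ] 66.31219562744629 z [0.0068131  0.0082526  0.00939889] togo [  1.2  -1.3 124.4]
```

{"fn": "step_arm", "kwargs": {
  "moves": [1, -1, 40, 0, 1, -1, 80, 0, 1, -1, 112, 0, 1, -1, 125, 0, 1, -1, 125, 0]
}}

```text
clock: 15.17
eef_pos: [0.4777, 0.0534, -0.009]
tool_rot: [[-0.988, -0.157, -0.008], [-0.157, 0.988, -0.002], [0.008, -0.001, -1.0]]
wrist_force: [1.1, 0.1, 0.3]
grip_width: 0.0856
grasp_force: 0.0
```

{"fn": "step_arm", "kwargs": {
  "moves": [0, 0, 0, 0, 0, 0, 0, 0, 0, 0, 0, 0, 0, 0, 0, 0],
  "fingers": 0
}}

```text
clock: 15.5
eef_pos: [0.4828, 0.0558, -0.0041]
tool_rot: [[-0.987, -0.16, 0.004], [-0.16, 0.987, 0.0], [-0.004, -0.0, -1.0]]
wrist_force: [0.8, -0.9, 2.2]
grip_width: 0.0654
grasp_force: 33.9
```

{"fn": "step_arm", "kwargs": {
  "moves": [0, 0, -20, 0, 0, 0, -55, 0, 0, 0, -90, 0, 0, 0, -120, 0, 0, 0, -120, 0]
}}

```text
clock: 15.92
eef_pos: [0.4869, 0.0568, 0.1216]
tool_rot: [[-0.987, -0.16, 0.015], [-0.16, 0.987, 0.003], [-0.016, 0.001, -1.0]]
wrist_force: [0.9, -0.6, -0.8]
grip_width: 0.0658
grasp_force: 34.6
```

```bash
python3 - <<'E'
from h import *
a=cam("wrist");held(*a,(10,35,60),.010)
print("togo hover",togo(deck([1,0,24.5])+[0,0,.1]),r.read_state()["wrist_force"])
E
```

```text
held [251.2 258.9] diam 68.1607377145413 rel tool [ -1.1  -0.1 -10. ] depth dz 0.015099163403565527 T [0.4848 0.0567 0.1187] 15.9667 0.06556959624841355 34.615301073063165
togo hover [  57.8 -329.5  -88.8] [ 0.66150312  0.90700913 -0.74776138]
```

{"fn": "step_arm", "kwargs": {
  "moves": [0, 0, -40, 0, 5, -30, -60, 0, 12, -67, -66, 0, 19, -104, -72, 0, 25, -141, -78, 0]
}}

```text
clock: 16.38
eef_pos: [0.4781, -0.0881, 0.192]
tool_rot: [[-0.987, -0.162, -0.001], [-0.162, 0.987, 0.0], [0.001, 0.001, -1.0]]
wrist_force: [0.5, 0.2, -2.2]
grip_width: 0.0656
grasp_force: 35.2
```

{"fn": "step_arm", "kwargs": {
  "moves": [7, -38, -2, 0, 13, -76, -4, 0, 20, -114, -6, 0, 27, -152, -8, 0, 33, -188, -11, 0]
}}

```text
clock: 16.8
eef_pos: [0.4753, -0.2795, 0.202]
tool_rot: [[-0.987, -0.16, -0.002], [-0.16, 0.987, 0.001], [0.002, 0.001, -1.0]]
wrist_force: [0.2, 0.4, -0.3]
grip_width: 0.0658
grasp_force: 35.2
```

{"fn": "step_arm", "kwargs": {
  "moves": [0, 0, 0, 0, 0, 0, 0, 0, 0, 0, 0, 0, 0, 0, 0, 0]
}}

```text
clock: 17.13
eef_pos: [0.4769, -0.2757, 0.2023]
tool_rot: [[-0.987, -0.163, -0.001], [-0.163, 0.987, 0.002], [0.001, 0.002, -1.0]]
wrist_force: [-0.7, -0.2, -1.9]
grip_width: 0.0658
grasp_force: 35.3
```

```bash
python3 - <<'E'
from h import *
a=cam("wrist");held(*a,(10,35,60),.013)
print("togo",togo(deck([1,0,24.5])),r.read_state()["wrist_force"])
E
```

```text
held [251.2 258.9] diam 65.14851613548332 rel tool [  4.1   0.  -13. ] depth dz 0.011949524543959616 T [ 0.4771 -0.2756  0.2025] 17.1833 0.06568761256266085 35.25348031078465
togo [-2.3 -3.  95.8] [ 0.36274538 -0.20616663 -1.36271644]
```

{"fn": "step_arm", "kwargs": {
  "moves": [-5, -2, 35, 0, -5, -2, 70, 0, -5, -2, 82, 0, -5, -2, 86, 0, -5, -2, 86, 0]
}}

```text
clock: 17.6
eef_pos: [0.4817, -0.277, 0.1161]
tool_rot: [[-0.987, -0.163, -0.002], [-0.163, 0.987, 0.002], [0.002, 0.002, -1.0]]
wrist_force: [0.3, 0.4, -1.6]
grip_width: 0.0659
grasp_force: 36.3
```

{"fn": "step_arm", "kwargs": {
  "moves": [0, 0, 5, 0, 0, 0, 10, 0, 0, 0, 15, 0, 0, 0, 15, 0, 0, 0, 15, 0]
}}

```text
clock: 18.02
eef_pos: [0.482, -0.279, 0.1023]
tool_rot: [[-0.987, -0.161, 0.0], [-0.161, 0.987, 0.0], [-0.0, 0.0, -1.0]]
wrist_force: [-0.3, 0.2, -1.2]
grip_width: 0.0656
grasp_force: 36.3
```

```bash
python3 - <<'E'
from h import *
a=cam("wrist");s=r.read_state();print(s["eef_pos"],s["wrist_force"],s["clock"],togo(deck([1,0,24.5])))
hsv=cv2.cvtColor(a[0],cv2.COLOR_RGB2HSV);P=a[1].copy();P[~((hsv[...,0]>10)&(hsv[...,0]<35)&(hsv[...,1]>60))]=np.nan
plane(P,(150,340,160,340),12,55)
D=(a[1]-O)@np.array([ex,ey,ez]).T*1000
g=(hsv[...,0]>36)&(hsv[...,0]<50)&(hsv[...,1]>60);g[:150]=0;D=D[g];D=D[abs(D[:,1])<45];print("green",len(D),np.nanmedian(D,0))
E
```

```text
[ 0.48214398 -0.27918468  0.10255062] [ 1.50861774  0.20960387 -1.33994523] 18.0667 [ 2.2  1.5 -4.2]
n 19014 slope x,y [ 0.031 -0.006] z at0 25.5 resid 5.91 x [-33.3   4.3  34.5] y [-33.9  -0.8  31.1] zmed 29.7
green 566 [26.21674095  6.96637633 93.30672065]
```

{"fn": "step_arm", "kwargs": {
  "moves": [1, 1, 3, 0, 1, 1, 4, 0, 1, 1, 4, 0]
}}

```text
clock: 18.32
eef_pos: [0.4809, -0.2784, 0.0988]
tool_rot: [[-0.987, -0.16, 0.0], [-0.16, 0.987, 0.0], [-0.0, -0.0, -1.0]]
wrist_force: [-1.2, 1.0, 2.3]
grip_width: 0.0655
grasp_force: 36.6
```

{"fn": "step_arm", "kwargs": {
  "moves": [0, 0, 0, 0, 0, 0, 0, 0, 0, 0, 0, 0, 0, 0, 0, 0, 0, 0, 0, 0],
  "fingers": 1
}}

```text
clock: 18.73
eef_pos: [0.4809, -0.2783, 0.0983]
tool_rot: [[-0.987, -0.161, 0.0], [-0.161, 0.987, -0.0], [-0.0, -0.0, -1.0]]
wrist_force: [0.1, 0.2, 0.1]
grip_width: 0.0853
grasp_force: 0.0
```

{"fn": "step_arm", "kwargs": {
  "moves": [0, 0, -20, 0, 0, 0, -55, 0, 0, 0, -90, 0, 0, 0, -120, 0, 0, 0, -120, 0]
}}

```text
clock: 19.15
eef_pos: [0.4844, -0.281, 0.2255]
tool_rot: [[-0.987, -0.161, 0.012], [-0.161, 0.987, -0.006], [-0.011, -0.008, -1.0]]
wrist_force: [0.2, -0.8, 0.7]
grip_width: 0.0853
grasp_force: 0.0
```

```bash
python3 - <<'E'
from h import *
a=cam("wrist");np.savez("w8.npz",im=a[0],P=a[1]);s=r.read_state();print(s["eef_pos"],s["clock"],s["joints"])
hsv=cv2.cvtColor(a[0],cv2.COLOR_RGB2HSV);P=a[1].copy();P[~((hsv[...,0]>10)&(hsv[...,0]<35)&(hsv[...,1]>60))]=np.nan
plane(P,(100,340,120,400),23,45)
im,P,K,R,o=cam("top")
D=(P-O)@np.array([ex,ey,ez]).T*1000;g=(D[...,2]>52)&(D[...,2]<85)&(D[...,1]<-50)&(D[...,1]>-105)&(abs(D[...,0]-60)<50);print("knob",g.sum(),np.median(D[g],0),D[g].min(0),D[g].max(0))
b=cv2.resize(im[150:235,330:430],None,fx=4,fy=4,interpolation=cv2.INTER_CUBIC);save(np.hstack([b,cv2.resize(a[0][60:330,120:380],(327,340))]),"w8.png")
E
```

```text
[ 0.48305494 -0.28001989  0.22245383] 19.2 [  7.74753775  19.7952652   27.75934358  87.48621755  -9.48490959
  74.52940487 135.79717919]
n 3036 slope x,y [0.002 0.005] z at0 27.9 resid 1.01 x [-32.6   0.8  32.8] y [-33.4  -0.7  31.7] zmed 28.0
  return _methods._mean(a, axis=axis, dtype=dtype,
  ret = um.true_divide(
Traceback (most recent call last):
ValueError: zero-size array to reduction operation minimum which has no identity
```

```bash
cat >> h.py <<'E'
def pose(q,off):   # TCP for keeper angle q; trailing pad inner face off mm behind knob axis
    k=deck([62-85*np.cos(q),-85*np.sin(q),58]); t=-np.sin(q)*ex+np.cos(q)*ey; t=np.array([t[0],t[1],0]);t/=np.linalg.norm(t)
    T=k+t*(.0425-off/1e3);T[2]=k[2]-.021
    y=-t; x=np.array([-y[1],y[0],0]); return T,np.c_[x,y,[0,0,-1]]
def rel(Ta,Ra,Tb,Rb):
    d=Ra.T@(Tb-Ta)*1000; A=Ra.T@Rb; return np.r_[d.round(1),np.arctan2(A[1,0],A[0,0]).round(3)]
E
python3 - <<'E'
from h import *
d=np.load("scene0.npz");im,P=d["im"],d["P"]
D=(P-np.array([.4904,-.2726,.085]))@np.array([ex,ey,ez]).T*1000
g=(D[...,2]>42)&(D[...,2]<80)&(D[...,1]<-60)&(D[...,1]>-115)&(abs(D[...,0]-65)<50)&(im.max(-1)<80);D=D[g];print("scene knob",len(D),np.median(D,0).round(1),np.percentile(D,[5,95],axis=0).round(1))
s=r.read_state();T=np.array(s["eef_pos"]);Rt=np.array(s["tool_rot"])
q=1.735;Tb,Rb=pose(q,14);print("hover",Tb.round(4),rel(T,Rt,Tb,Rb),np.degrees(np.arctan2(Rb[1,1],Rb[0,1])))
qs=np.linspace(1.735,0,21);Ta,Ra=pose(qs[0],14)
for i in range(0,20,5):
    A=pose(qs[i],9) if i else (Ta,Ra)
    print([rel(*A,*pose(qs[i+j],9)).tolist() for j in range(1,6)])
E
```

```text
scene knob 57 [ 70.4 -90.3  63.2] [[ 66.8 -93.2  46.3]
 [ 76.3 -85.9  73.9]]
hover [ 0.5142 -0.3628  0.1522] [-18.4   -87.9    68.      1.379] 20.231428765559254
[[3.7, -11.2, 3.7, 0.1], [7.9, -17.0, 7.3, 0.2], [12.7, -22.4, 11.0, 0.3], [18.1, -27.3, 14.7, 0.399], [23.8, -31.6, 18.3, 0.498]]
[[3.6, -6.3, 3.5, 0.097], [7.7, -12.3, 6.9, 0.192], [12.3, -18.0, 10.2, 0.286], [17.3, -23.3, 13.3, 0.377], [22.8, -28.3, 16.2, 0.466]]
[[3.2, -6.7, 2.7, 0.087], [6.9, -13.2, 5.2, 0.172], [11.1, -19.5, 7.4, 0.254], [15.8, -25.5, 9.4, 0.335], [20.9, -31.2, 11.1, 0.414]]
[[2.9, -7.1, 1.4, 0.078], [6.3, -14.1, 2.5, 0.155], [10.2, -20.8, 3.3, 0.231], [14.6, -27.2, 3.8, 0.306], [19.4, -33.3, 3.9, 0.381]]
```

{"fn": "step_arm", "kwargs": {
  "moves": [-5, -17, 0, 0.12, -10, -34, 0, 0.24, -16, -52, 0, 0.36, -21, -69, 0, 0.48, -26, -86, 0, 0.6]
}}

```text
clock: 19.67
eef_pos: [0.5199, -0.3588, 0.2161]
tool_rot: [[-0.903, 0.43, -0.003], [0.43, 0.903, 0.002], [0.004, 0.001, -1.0]]
wrist_force: [0.5, -0.6, 0.2]
grip_width: 0.0853
grasp_force: 0.0
```

{"fn": "step_arm", "kwargs": {
  "moves": [0, 0, 0, 0.12, 0, 0, 0, 0.24, 0, 0, 0, 0.36, 0, 0, 0, 0.48, 0, 0, 0, 0.6]
}}

```text
clock: 20.08
eef_pos: [0.5195, -0.3583, 0.216]
tool_rot: [[-0.502, 0.865, -0.003], [0.865, 0.502, 0.002], [0.004, -0.002, -1.0]]
wrist_force: [0.7, -0.2, 0.1]
grip_width: 0.0854
grasp_force: 0.0
```

{"fn": "step_arm", "kwargs": {
  "moves": [0, 0, 0, 0.12, 0, 0, 0, 0.18, 0, 0, 0, 0.18, 0, 0, 0, 0.18]
}}

```text
clock: 20.42
eef_pos: [0.5197, -0.3584, 0.2166]
tool_rot: [[-0.346, 0.938, -0.003], [0.938, 0.346, 0.002], [0.002, -0.002, -1.0]]
wrist_force: [0.1, -0.2, -0.3]
grip_width: 0.0857
grasp_force: 0.0
```

```bash
python3 - <<'E'
from h import *
im,P,K,R,o=cam("wrist");s=r.read_state();T=np.array(s["eef_pos"]);Rt=np.array(s["tool_rot"]);print(T,s["joints"].round(1) if hasattr(s["joints"],"round") else s["joints"],s["clock"])
print(rel(T,Rt,*pose(1.735,22)))
D=(P-O)@np.array([ex,ey,ez]).T*1000
g=(D[...,2]>55)&(D[...,2]<80)&(np.hypot(D[...,0]-76,D[...,1]+84)<25);print(g.sum(),np.nanmedian(D[g],0) if g.any() else "")
for k in(74,58,38):
    c=R.T@(deck([75.9,-83.9,k])-o);print(k,(K@c/c[2])[:2].round(0))
save(im,"w9.png")
E
```

```text
[ 0.51988462 -0.35849891  0.21701033] [  6.4  32.9  44.3  74.9 -22.6  81.1  69.8] 20.4667
[-2.2  1.3 64.8  0. ]
896 [ 76.8790559  -80.00558686  72.71073416]
74 [276. 232.]
58 [288. 225.]
38 [301. 219.]
```

View pics/w9.png

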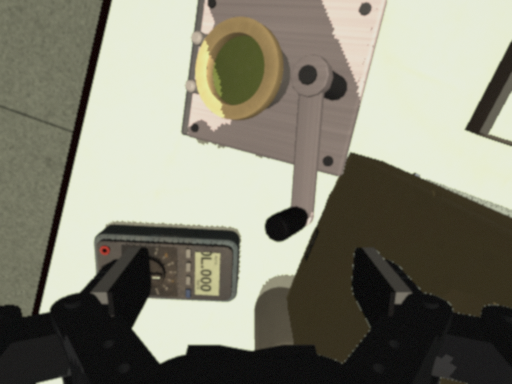

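{"fn": "step_arm", "kwargs": {
  "moves": [0, 1, 15, 0, 0, 1, 30, 0, 0, 1, 45, 0, 0, 1, 57, 0, 0, 1, 62, 0]
}}

```text
clock: 20.88
eef_pos: [0.5203, -0.3575, 0.1538]
tool_rot: [[-0.345, 0.938, -0.003], [0.938, 0.346, 0.003], [0.004, -0.002, -1.0]]
wrist_force: [-0.6, -0.0, 0.3]
grip_width: 0.0855
grasp_force: 0.0
```

{"fn": "step_arm", "kwargs": {
  "moves": [0, 0, 0, 0, 0, -3, 0, 0]
}}

```text
clock: 21.05
eef_pos: [0.5191, -0.3593, 0.1563]
tool_rot: [[-0.346, 0.938, 0.0], [0.938, 0.346, 0.0], [-0.0, 0.0, -1.0]]
wrist_force: [0.2, -0.2, -0.2]
grip_width: 0.0852
grasp_force: 0.0
```

```bash
python3 - <<'E'
from h import *
im,P,K,R,o=cam("wrist");s=r.read_state();T=np.array(s["eef_pos"]);Rt=np.array(s["tool_rot"]);print(T,s["wrist_force"],s["clock"])
print(rel(T,Rt,*pose(1.735,22)),rel(T,Rt,*pose(1.735,13)))
D=(P-O)@np.array([ex,ey,ez]).T*1000
g=(D[...,2]>55)&(D[...,2]<80)&(np.hypot(D[...,0]-76,D[...,1]+84)<25);print(g.sum(),np.nanmedian(D[g],0) if g.any() else "")
E
```

```text
[ 0.51810362 -0.36038153  0.15701873] [ 0.0034461  -0.11348528  0.04658221] 21.1
[-9.0e-01  3.5e+00  4.8e+00 -1.0e-03] [-9.0e-01 -5.5e+00  4.8e+00 -1.0e-03]
2266 [ 77.32968231 -79.05914088  71.73924866]
```

{"fn": "step_arm", "kwargs": {
  "moves": [3, -16, 7, 0.1, 7, -21, 10, 0.2, 12, -27, 14, 0.3, 17, -32, 18, 0.4, 23, -36, 21, 0.5]
}}

```text
clock: 21.52
eef_pos: [0.4767, -0.3515, 0.1366]
tool_rot: [[0.153, 0.988, 0.002], [0.988, -0.153, -0.002], [-0.001, 0.003, -1.0]]
wrist_force: [-0.1, -0.3, -0.3]
grip_width: 0.0857
grasp_force: 0.2
```

```bash
cat > q.py <<'E'
from h import *
im,P,K,R,o=cam("wrist");s=r.read_state();T=np.array(s["eef_pos"]);Rt=np.array(s["tool_rot"]);print(T,s["wrist_force"],s["clock"],s["joints"])
D=(P-O)@np.array([ex,ey,ez]).T*1000;rr=np.hypot(D[...,0]-62,D[...,1])
g=(D[...,2]>60)&(D[...,2]<80)&(rr>60)&(rr<105)&(im.max(-1)<90);m=np.nanmedian(D[g],0);print("knob",g.sum(),m,"q~",np.arctan2(-m[1],62-m[0]))
b=(D[...,2]>33)&(D[...,2]<43)&(rr>25)&(rr<70)&(im.max(-1)>60)
n,l,st,_=cv2.connectedComponentsWithStats(b.astype(np.uint8))
if n>1:
    B=D[l==1+st[1:,4].argmax()];v=B-[62,0,0];print("bar",len(B),"q",np.median(np.arctan2(-v[:,1],-v[:,0])))
import sys
qs=[float(a) for a in sys.argv[1:]]
for q in qs: print(q,rel(T,Rt,*pose(q,9)).tolist())
E
python3 q.py 1.3 1.2 1.1 1.0 0.9 0.8 0.7
```

```text
[ 0.47534135 -0.35014181  0.13571023] [-1.70764891  0.51402745 -0.57382061] 21.5667 [  1.2053083   33.68148001  50.84883469  89.54355714 -27.27021761
  69.9455194   47.89446355]
knob 4624 [ 55.84472694 -78.77987815  72.58474741] q~ 1.4928221851273733
bar 3926 q 1.279037593149172
1.3 [-1.0, 1.0, 1.8, -0.011]
1.2 [3.1, -6.3, 5.9, 0.101]
1.1 [7.8, -13.2, 9.8, 0.211]
1.0 [13.3, -19.7, 13.5, 0.317]
0.9 [19.3, -25.6, 16.9, 0.421]
0.8 [25.9, -31.1, 20.1, 0.522]
0.7 [33.0, -36.1, 23.0, 0.62]
```

{"fn": "step_arm", "kwargs": {
  "moves": [3, -6, 5, 0.1, 8, -13, 9, 0.21, 13, -20, 13, 0.32, 19, -26, 16, 0.42, 26, -31, 19, 0.52]
}}

```text
clock: 21.98
eef_pos: [0.4503, -0.3212, 0.1175]
tool_rot: [[0.622, 0.783, 0.002], [0.783, -0.622, -0.002], [-0.0, 0.003, -1.0]]
wrist_force: [-0.4, -0.3, 0.4]
grip_width: 0.085
grasp_force: 0.3
```

```bash
python3 q.py 0.8 0.7 0.6 0.5 0.4 0.3 0.2
```

```text
[ 0.44946675 -0.3188012   0.11640897] [-0.96358353  1.84290388 -0.58247859] 22.0333 [ -6.90101086  33.54124111  58.98184824  97.52324533 -31.01351372
  67.03407892  21.95929623]
knob 4746 [ 15.60987225 -64.18978848  71.9504583 ] q~ 0.9449956464272188
bar 4083 q 0.7968424117718417
0.8 [-1.2, -0.1, 0.8, 0.005]
0.7 [2.5, -7.9, 3.7, 0.103]
0.6 [6.9, -15.4, 6.3, 0.199]
0.5 [11.9, -22.6, 8.5, 0.292]
0.4 [17.5, -29.4, 10.4, 0.383]
0.3 [23.7, -35.8, 11.8, 0.472]
0.2 [30.4, -41.7, 12.9, 0.56]
```

```bash
python3 - <<'E'
from h import *
s=r.read_state();T=np.array(s["eef_pos"]);Rt=np.array(s["tool_rot"]);a0=np.arctan2(Rt[1,1],Rt[0,1])
def pose2(q,turn,off=9):
    k=deck([62-85*np.cos(q),-85*np.sin(q),58]);a=a0-turn;y=np.array([np.cos(a),np.sin(a),0]);Tb=k-y*(.0425-off/1e3);Tb[2]=k[2]-.021
    return Tb,np.c_[[-y[1],y[0],0],y,[0,0,-1]]
A=pose2(.8,0)
for q,t in((.7,.05),(.6,.1),(.5,.15),(.4,.2),(.3,.25)): print(q,rel(T,Rt,*pose2(q,t)).tolist())
A=pose2(.3,.25)
for q,t in((.2,.3),(.1,.35),(0,.4),(-.03,.4),(-.06,.4)): print(q,rel(*A,*pose2(q,t)).tolist())
E
```

```text
0.7 [0.7, -8.0, 3.7, 0.05]
0.6 [3.6, -15.9, 6.3, 0.1]
0.5 [7.3, -23.7, 8.5, 0.15]
0.4 [11.7, -31.2, 10.4, 0.2]
0.3 [16.8, -38.4, 11.8, 0.25]
0.2 [3.9, -8.1, 1.1, 0.05]
0.1 [8.5, -15.9, 1.7, 0.1]
0 [13.8, -23.4, 1.9, 0.15]
-0.03 [15.0, -25.6, 1.9, 0.15]
-0.06 [16.3, -27.8, 1.8, 0.15]
```

{"fn": "step_arm", "kwargs": {
  "moves": [1, -8, 4, 0.05, 4, -16, 6, 0.1, 7, -24, 8, 0.15, 12, -31, 10, 0.2, 17, -38, 12, 0.25]
}}

```text
clock: 22.45
eef_pos: [0.4313, -0.2844, 0.1054]
tool_rot: [[0.794, 0.608, 0.002], [0.608, -0.794, -0.002], [0.001, 0.003, -1.0]]
wrist_force: [0.8, -1.2, 0.1]
grip_width: 0.0852
grasp_force: 0.3
```

```bash
python3 q.py
```

```text
[ 0.43082747 -0.28182513  0.10452524] [ 0.12991407  1.27673171 -0.29113585] 22.5 [-14.34424159  32.3625979   64.05231504 104.07192123 -32.33436113
  64.43928221   8.48318059]
knob 4280 [-10.60987272 -31.93901514  70.75967332] q~ 0.41439922936876505
bar 4411 q 0.28891291874362585
```

{"fn": "step_arm", "kwargs": {
  "moves": [4, -8, 1, 0.04, 9, -16, 2, 0.08, 14, -23, 2, 0.12, 16, -28, 2, 0.12, 17, -30, 2, 0.12]
}}

```text
clock: 22.92
eef_pos: [0.4276, -0.2525, 0.1036]
tool_rot: [[0.859, 0.511, 0.004], [0.511, -0.859, -0.008], [-0.0, 0.009, -1.0]]
wrist_force: [3.3, -7.0, -3.7]
grip_width: 0.0853
grasp_force: 3.7
```

```bash
python3 q.py
```

```text
[ 0.42774462 -0.2525977   0.10371924] [ 1.8208205  -5.47325668 -2.45991304] 22.9667 [-2.06854660e+01  3.13644322e+01  6.74875986e+01  1.07357132e+02
 -3.24781721e+01  6.30612149e+01 -2.15760555e-02]
knob 3414 [-16.72581338  -2.19487596  68.84386011] q~ 0.027872783286277764
bar 4535 q -0.06959550164685176
```

{"fn": "step_arm", "kwargs": {
  "moves": [0, 10, 0, 0, 0, 20, 0, 0, 0, 25, -5, 0, 0, 25, -20, 0, 0, 25, -50, 0]
}}

```text
clock: 23.38
eef_pos: [0.4369, -0.2695, 0.1508]
tool_rot: [[0.86, 0.51, -0.006], [0.51, -0.86, 0.003], [-0.003, -0.005, -1.0]]
wrist_force: [1.0, 0.1, 1.0]
grip_width: 0.0854
grasp_force: 0.0
```

{"fn": "step_arm", "kwargs": {
  "moves": [0, 0, -30, 0, 0, 0, -60, 0, 0, 0, -90, 0, 0, 0, -90, 0]
}}

```text
clock: 23.72
eef_pos: [0.4407, -0.2743, 0.249]
tool_rot: [[0.86, 0.51, 0.01], [0.51, -0.86, -0.006], [0.005, 0.01, -1.0]]
wrist_force: [0.5, -2.2, 0.0]
grip_width: 0.0854
grasp_force: 0.0
```

```bash
python3 q.py; python3 - <<'E'
from h import *
im,P,K,R,o=cam("wrist");D=(P-O)@np.array([ex,ey,ez]).T*1000
hsv=cv2.cvtColor(im,cv2.COLOR_RGB2HSV);m=(hsv[...,0]>10)&(hsv[...,0]<35)&(hsv[...,1]>60)&(abs(D[...,2]-28)<4)&(np.hypot(D[...,0],D[...,1])<50);Q=D[m];print("ring",len(Q),np.percentile(Q,[1,50,99],axis=0).round(1))
k=(D[...,2]>70)&(D[...,2]<80)&(np.hypot(D[...,0]+23,D[...,1])<25);print("knob top",k.sum(),np.nanmedian(D[k],0).round(1))
p=(abs(D[...,2]-29)<3)&(np.hypot(D[...,0]+36,abs(D[...,1])-17)<9);
for sg in(1,-1):
    w=D[p&(sg*D[...,1]>0)];print("pin",len(w),np.median(w,0).round(1) if len(w) else "")
save(im[:,:],"w10.png")
E
```

```text
[ 0.43990129 -0.27304991  0.24625045] [-0.21395322 -0.31432158 -0.55958281] 23.7667 [-20.9762558   24.31137916  70.91482819  92.14169462 -23.42775443
  79.88964215  -6.94965353]
knob 369 [-18.82941237   1.48270123  71.95904388] q~ -0.018341528363765198
bar 938 q -0.040808495099173676
ring 2051 [[-31.9 -32.5  24.3]
 [  4.9   8.6  27.7]
 [ 32.2  32.8  29.1]]
knob top 254 [-21.8   1.3  73.5]
pin 102 [-34.1  17.3  27.9]
pin 90 [-34.4 -15.1  28.1]
```

View pics/w10.png

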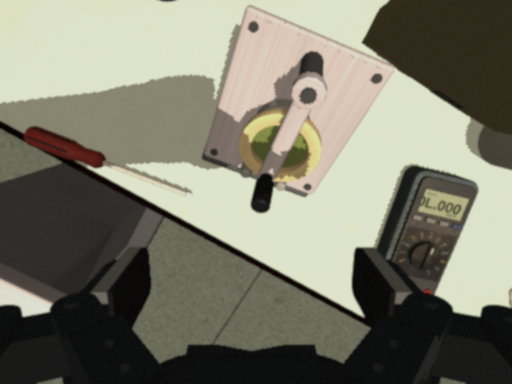

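The picture shows the keeper bar running from the pivot at (308,95) across the middle of the ring at (281,147), with the knob at (263,190) between the pins. The stack is intact and the gripper touches nothing.

```bash
python3 -c "
from rig import r
print(r.sign_off())"
```

```text
the job is handed in; nothing more can be done
None
```

The job is handed in: the small disc, large disc and ring are stacked flat on the seat against both pins, and the keeper is swung home onto its stop; it took about 24 s on the robot clock, and one missed first grasp on the large disc was repeated.

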